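Hold the glass-waste bin open by its lever

TASK

Press down on the middle of the paddle of the yellow-lidded bin's lever, smoothly so that the lid neither flies up nor drops back, until that lid stands fully open, and keep it held open so that I can tip the used slides in: finish while still holding the paddle down. Work only with the fingertips on the paddle: do not touch the lid itself, do not open the blue-lidded bin, and leave the things standing about where they are.

Things in the scene. Friction and masses are not known exactly. Their poses are not given: they have to be found in the camera images.
- glass_bin: The bin to open: open-topped stainless steel bench bin for used microscope slides, 160 x 150 mm in plan (x, y), 190 mm high, on rubber feet, with a yellow plate on its front and a heavy yellow steel lid. It does not move. Origin: centre of its underside on the bench. Its x axis points from the front (paddle side, nearest the robot) to the back (lid hinge), z up; its lever runs along the outside of its +y wall.
- glass_pivot (a point): Fulcrum pin of the yellow-lidded bin's lever, on the outside of the bin's +y wall, at (-20, 95, 180) mm in the bin's frame. The lever turns about the bin's y direction through this point.
- glass_lever: Lever of the yellow-lidded bin: flat steel bar 8 mm wide with a black ribbed rubber paddle (50 mm along the lever, 60 mm across, 8 mm thick, four yellow ribs) on its long end. Origin: at the fulcrum pin; the paddle's middle is 180 mm out from there, towards the robot. The paddle lies in line with the lever: at rest its outer (robot) end is tipped up by 15 deg, fully pressed it is tipped down by 20 deg.
- glass_paddle_top (a point): Centre of the pressing (upper) face of that paddle: 180 mm out from the fulcrum pin along the lever and 8 mm above the lever's line. About 234 mm above the bench at rest, about 126 mm when fully pressed.
- glass_lever_angle (a joint): Angle of the yellow-lidded bin's lever (rad): 0 at rest (paddle up, 15 deg above level), 0.61 against its stop (paddle end 20 deg below level). The short end (60 mm) carries a brass roller that pushes up an ear on the lid; the lid's weight and a spring bring the lever back when it is let go. It takes 4 to 10 N at the paddle, most at the start of the stroke.
- glass_lid_angle (a joint): Opening angle of the yellow lid (rad) about its hinge at the bin's back edge: 0 shut, about 0.87 with the lever fully down. It turns about 1.4 times as fast as the lever, so 0.1 m/s at the paddle lifts it at about 0.8 rad/s.
- glass_lid: The yellow lid, a steel plate 168 x 160 x 6 mm, 0.7 to 1 kg. Origin: middle of the plate's underside (to 2 mm); its hinge line lies 84 mm behind that, along its x axis, at the bin's back edge, 193 mm above the bench.
- plastic_bin: The other bin, for plastics, alike in every part but with blue lid, blue plate and blue ribs. Not to be opened. Same origin and axes.
- plastic_paddle_top (a point): Centre of the upper face of the blue-ribbed paddle of the other bin, in the same place relative to that bin. About 234 mm above the bench.
- plastic_lid_angle (a joint): Opening angle of the blue lid (rad); it is to stay 0, shut.
- slide_box: Bystander: closed orange slide storage box, 100 x 85 x 36 mm, standing in front of the yellow-lidded bin beside its lever. Origin: centre of its underside.
- stain_jar: Bystander: small amber jar with black cap, 58 mm diameter, 75 mm high, standing in front of the blue-lidded bin. Origin: centre of its underside.
- ethanol_bottle: Bystander: clear bottle with blue cap, 70 mm diameter, 150 mm high, standing to the robot's left of the bins. Origin: centre of its underside.
- slide_tray: Bystander: flat aluminium tray of used slides, 210 x 120 x 18 mm, lying to the robot's right of the bins. Origin: centre of its underside.

How it is judged:
By the outcome, as a careful person would: the job done as asked, in the order asked, and still so for the second after the job is handed in, while the arm keeps its last pose, push and grip.
It also fails if it takes over 38 s, if anything falls off the work surface, if the arm or the gripper's body presses on something with over 40 N, if the wrist force passes 120 N, or if a joint passes its speed limit or range.

ROBOT

A 6-joint arm with a two-finger parallel gripper is mounted at the origin on the work surface. World frame = base frame: x ahead of the robot, y to its left, z up, the work surface at z = 0. Lengths are in m, angles in rad, forces in N, time in s.
With the tool pointing down it reaches from about 0.25 to 0.775 m from the base axis. Payload 4 kg.
Tool frame: the origin (TCP) lies at the centre of the arm's flange, where the gripper is bolted on; the fingertips stand ahead of it and the grasp point (between the pads) lies 180 mm ahead of it (robot.tcp_to_tips is the z of the fingertips in the tool frame, in m); z points along the fingers, y is the direction in which the jaws open and shut (so a half turn about z gives the same grasp; the last joint's range is limited). The gripper opens to 94 mm and grips with 3 to 60 N. Pads are 16 mm wide; open, the fingers measure 119 mm over their backs; the gripper's body (75 mm by 177 mm) begins 78 mm behind the grasp point.
Start: joints at [-1.271, 0.087, 1.371, -0, 1.684, -0.103], TCP at [0.216, -0.506, 0.405] pointing down, gripper open.
Joint ranges: [-3.1, 3.1], [-0.76, 2.03], [0.27, 2.55], [-1.08, 4.22], [0.17, 2.65], [-2.57, 2.57]. Speed limits (rad/s): [2.79, 2.79, 3.14, 3.14, 3.14, 3.14].

INTERFACE

Orientations are given as [roll, pitch, yaw] about the fixed x, y, z axes, in that order (R = Rz(yaw) Ry(pitch) Rx(roll)).
In Python, from bench import robot gives the robot as it stands.
- The arm moves only by the tool move_arm, never from a script. Its argument "increments" is a list that holds one entry, the list of rows, each a list of 7 numbers: the opening, from 0 (shut) to 1 (fully open), then the shift along the tool's x, y, z as a fraction of full scale, then the turn, a rotation vector about the tool's x, y, z as a fraction of full scale. In form: [[[jaw, dx, dy, dz, rx, ry, rz], ...]]. A call has 1 to 8 rows; each row is the pose to reach, as a shift and turn from the pose commanded when the call began, along the tool's axes at that moment; what a row does not reach only later rows make up. Full scale, the value 1, is 0.1 m for a shift and pi/2 rad for a turn. A row lasts 1/12 s, in which the tool goes at most 41.7 mm and 7.16 degrees, less where a joint would pass 70% of its speed; a pose out of reach is approached as far as the arm can. A call with a number of a shift or a turn outside -1 to 1 is refused whole. A call with a gripper value outside its range is refused whole. The fingers move at their own pace and stop on an object; the grip force is fixed at half the most. Time passes only in rows, so rows that repeat a pose let the fingers close. It gives the time, the measured TCP pose, the force and the opening at its end, in the units of the state.
- robot.get_obs(): the state, without advancing time (a new reading comes with each control period).
- robot.snapshot(name): name is "scene" or "top" or "wrist"; returns (picture, depth): 420x560x3 uint8, red, green, blue; 420x560 float32, m along the optical axis (not along the pixel's ray), 0 where there is no reading.
- robot.camera_params(name): a dict with "mtx" (3x3 intrinsics, pixels), "R" (3x3) and "t" (3): a world point X has camera coordinates R X + t. Camera axes: x right, y down, z forward; pixel columns grow to the right and rows downward; lengths in m; the calibration is good to about 2 mm. A picture is of the moment at which its call begins: read the wrist's pose just before it. camera_params takes no time and is no camera call; for the wrist camera it gives the pose at the moment of the call.
- robot.close_job(): hands the job in, once; it reports no verdict.
The state is a dict: "time": time; "joint_positions": joint angles; "qvel": joint speeds; "joint_torque": joint torques, N m; "tool_pos": TCP position; "ee_rot": TCP orientation; "wrist_force": force on the tool from outside, world axes, zero at the start; "wrist_torque": the same for the moment, N m; "width": finger opening in m.
Only numpy, scipy, OpenCV 4.12 (cv2) and the standard library are available. Lean on these libraries where they do the work, as an engineer would, in place of code of your own. Each camera call takes 0.05 s, during which the arm holds its last target.

## Working session

There is one attempt and no reset: what is moved stays moved. The work goes in short steps, Python scripts to look and compute and a tool call to move; the robot and the scene stay as the last step left them, time stands still between calls to the robot, and variables do not carry over. Pictures are saved under pics/ and viewed, and the job is handed in when it is done.

Besides the shell and the picture viewer there is one more tool, called after ">>>" as a command line: name --argument value ..., lists and objects as JSON in quotes. move_arm: Moves the arm, as the interface text tells. Its arguments: {"type":"object","properties":{"increments":{"type":"array","items":{"type":"array","items":{"type":"array","items":{"type":"number","minimum":-1,"maximum":1}}}}},"required":["increments"]}

```bash
mkdir -p pics; ls; python3 - <<'E'
from bench import robot
import cv2,numpy as np
print(robot.get_obs()); print(robot.tcp_to_tips)
for n in ["scene","top"]:
    im,d=robot.snapshot(n); cv2.imwrite(f"pics/{n}1.png",im[:,:,::-1]); np.savez(f"pics/{n}1.npz",d=d,**robot.camera_params(n))
E
```

```text
pics
{'time': 0.0, 'joint_positions': array([-1.27112819e+00,  8.79478216e-02,  1.37223800e+00,  3.63485180e-07,
        1.68359543e+00, -1.03113383e-01]), 'qvel': array([-0.00062588, -0.00225657, -0.00064124, -0.00040626,  0.00106147,
        0.00077436]), 'joint_torque': array([ 8.36688178e-04, -3.40182352e+01, -3.02424252e+01,  7.19627109e-02,
        3.31983122e-02, -1.76034919e-04]), 'tool_pos': array([ 0.21554423, -0.50588331,  0.40351588]), 'ee_rot': array([-3.13941572e+00, -2.25632872e-04,  4.02781310e-01]), 'wrist_force': array([-0.42280584,  0.23100194, -0.1963794 ]), 'wrist_torque': array([ 0.05785641, -0.01681364,  0.01975804]), 'width': 0.09411319338474013}
0.1992
```

View pics/scene1.png

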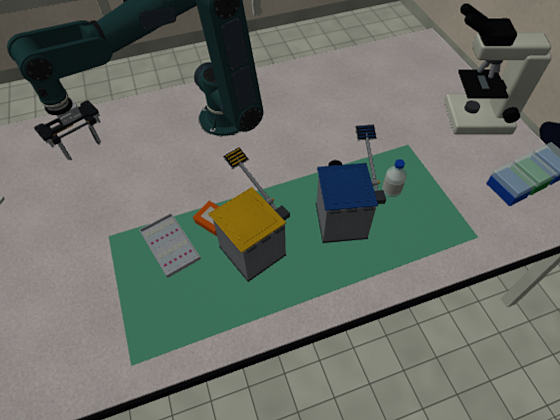

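View pics/top1.png

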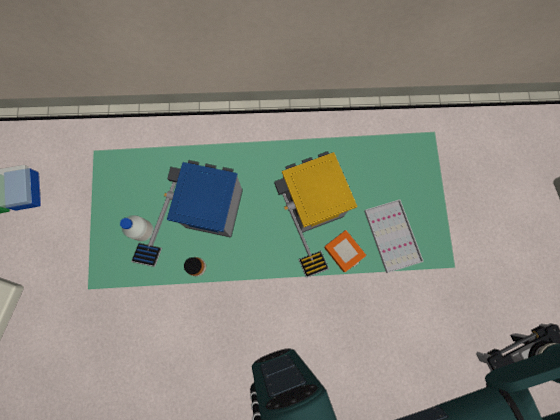

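The top picture shows the yellow-ribbed paddle at about (313,264), with the yellow lid at (318,188). The orange box is at (345,250), just beside the paddle. Next I'll measure them.

```bash
cat > h.py <<'E'
import numpy as np,cv2
def cloud(n):
    z=np.load(f"pics/{n}.npz"); d=z['d'];K=z['mtx'];h,w=d.shape
    u,v=np.meshgrid(np.arange(w),np.arange(h))
    c=np.stack([(u-K[0,2])/K[0,0]*d,(v-K[1,2])/K[1,1]*d,d],-1)
    P=(c-z['t'])@z['R']; P[d==0]=np.nan
    return P
E
python3 - <<'E'
from h import *
for n,box in [("top1",(250,135,450,285)),("scene1",(180,130,300,290))]:
    im=cv2.imread(f"pics/{n}.png");x0,y0,x1,y1=box
    c=im[y0:y1,x0:x1]; s=min(800//(x1-x0),600//(y1-y0)); cv2.imwrite(f"pics/{n}c.png",cv2.resize(c,None,fx=s,fy=s,interpolation=cv2.INTER_CUBIC)); print(s)
P=cloud("top1")
for u,v in [(313,264),(308,256),(321,259),(305,270),(318,274),(300,235),(318,188),(345,250),(394,236),(325,272)]: print(u,v,P[v,u].round(4))
P=cloud("scene1")
for u,v in [(236,158),(250,215),(207,215)]: print(u,v,P[v,u].round(4))
E
```

```text
4
3
313 264 [ 0.4346 -0.0539  0.2361]
308 256 [ 0.4562 -0.0427  0.2278]
321 259 [ 0.4468 -0.0752  0.2349]
305 270 [ 0.42   -0.0325  0.238 ]
318 274 [ 0.417  -0.0898 -0.003 ]
300 235 [ 0.5141 -0.0254  0.2106]
318 188 [ 0.6446 -0.0814  0.2014]
345 250 [ 0.4865 -0.1738  0.0349]
394 236 [ 0.5289 -0.3392  0.006 ]
325 272 [ 0.4224 -0.1121 -0.0006]
236 158 [ 0.4441 -0.0536  0.2333]
250 215 [ 0.6424 -0.0709  0.1979]
207 215 [ 0.4845 -0.1872  0.0399]
```

```bash
python3 - <<'E'
from h import *
for n,r in [("top1",(290,240,335,285)),("scene1",(215,140,260,175))]:
    im=cv2.imread(f"pics/{n}.png").astype(int);P=cloud(n)
    H=P[...,2]
    m=np.zeros(H.shape,bool);m[r[1]:r[3],r[0]:r[2]]=1
    m&=(H>0.19)&(H<0.27)
    if n=='top1':
        pass
    Q=P[m];print(n,m.sum(),Q.mean(0).round(4),Q.min(0).round(3),Q.max(0).round(3))
    # keep within the paddle
    c=Q.mean(0);U,S,V=np.linalg.svd(Q-c,full_matrices=False);print(V.round(3),(S/np.sqrt(len(Q))).round(4))
    print(cv2.minAreaRect(Q[:,:2].astype(np.float32)))
    # lid
    I=(im[...,2]>120)&(im[...,1]>90)&(im[...,0]<80)&(H>0.17)&(H<0.23)&(P[...,0]>0.5)
    k,l,st,ce=cv2.connectedComponentsWithStats(I.astype(np.uint8)); j=1+st[1:,4].argmax(); L=P[l==j]
    print('lid',L.mean(0).round(4),L[:,2].min(),L[:,2].max(),cv2.minAreaRect(L[:,:2].astype(np.float32)))
E
```

```text
top1 554 [ 0.4404 -0.0538  0.2334] [ 0.402 -0.093  0.204] [ 0.5   -0.019  0.245]
[[-0.917 -0.307  0.254]
 [-0.319  0.948 -0.007]
 [ 0.238  0.087  0.967]] [0.0214 0.0174 0.0028]
((0.4566938281059265, -0.04920084774494171), (0.09491120278835297, 0.06422560662031174), 19.007827758789062)
lid [ 0.6427 -0.0842  0.1986] 0.18341841888981997 0.2067815654918098 ((0.645234227180481, -0.08469337224960327), (0.1699424833059311, 0.16033415496349335), 18.71813201904297)
scene1 363 [ 0.448  -0.0533  0.2322] [ 0.406 -0.093  0.204] [ 0.507 -0.017  0.247]
[[ 0.878  0.373 -0.3  ]
 [-0.379  0.925  0.04 ]
 [ 0.292  0.079  0.953]] [0.0231 0.017  0.0036]
((0.45983850955963135, -0.047647625207901), (0.09981563687324524, 0.06576166301965714), 16.500818252563477)
lid [ 0.6502 -0.0854  0.1997] 0.1922878595764484 0.20730215900487592 ((0.6462870240211487, -0.0837051272392273), (0.1709856241941452, 0.15971678495407104), 19.329700469970703)
```

```bash
sleep 0; python3 -c "
import cv2;a=cv2.imread('pics/top1c.png');print(a.shape)"
```

```text
(600, 800, 3)
```

View pics/top1c.png

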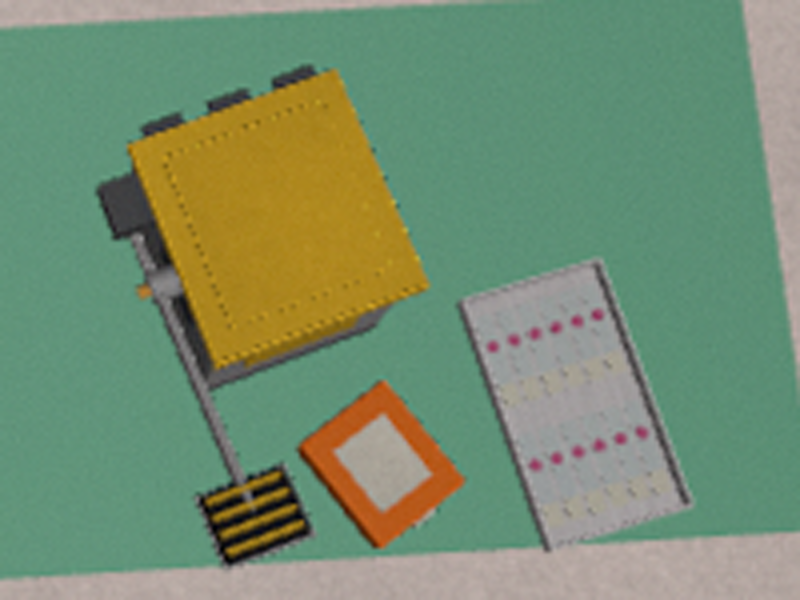

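View pics/scene1c.png

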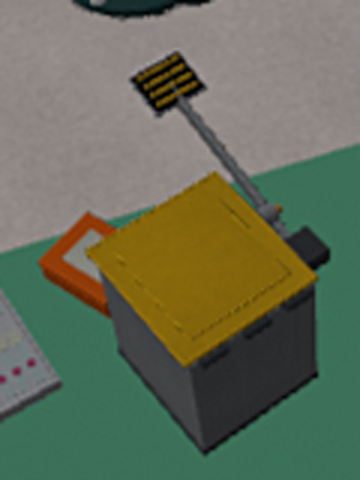

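```bash
cat >> h.py <<'E'
from scipy.spatial.transform import Rotation as Ro
Y=np.deg2rad(19.0); B=Ro.from_euler('z',Y)
TOP=np.array([.437,-.055,.2343])
def target(gap,th=0.,top=TOP):
    # tool pose with tips 'gap' above paddle face, lever pressed th
    piv=top-B.apply([-.1918,0,.0543])
    a=np.deg2rad(15)-th; n=np.array([np.sin(a),0,np.cos(a)]); d=np.array([-np.cos(a),0,np.sin(a)])
    tip=piv+B.apply(.18*d+(.008+gap)*n)
    R=np.stack([B.apply(-d),B.apply([0,-1,0]),B.apply(-n)],1)
    return tip+.1992*B.apply(n),Ro.from_matrix(R)
def delta(o,p,R):
    R0=Ro.from_euler('xyz',o['ee_rot'])
    return (R0.inv().apply(p-o['tool_pos'])/.1).round(3),((R0.inv()*R).as_rotvec()/(np.pi/2)).round(3)
E
python3 - <<'E'
from h import *
from bench import robot
o=robot.get_obs()
p,R=target(.06); print(p,R.as_euler('xyz'),delta(o,p,R))
P=cloud('top1'); 
pv=B.inv().apply(TOP)
print(P[np.isfinite(P[...,0])&(np.hypot(P[...,0]-.3,P[...,1]+.25)<.2)][:,2].max())
E
```

```text
[ 0.51934502 -0.02664633  0.48468281] [3.14159265 0.26179939 0.33161256] (array([ 4.673, -3.22 , -0.803]), array([ 0.005, -0.167,  0.045]))
0.6010164072248018
```

>>> move_arm --increments '[[[0, 0.2, -0.15, -0.5, 0, 0, 0], [0, 0.5, -0.35, -0.9, 0, 0, 0], [0, 0.75, -0.52, -0.9, 0, 0, 0], [0, 0.93, -0.64, -0.9, 0, 0, 0], [0, 0.93, -0.64, -0.9, 0, 0, 0]]]'

```text
time: 0.52
tool_pos: [0.2779, -0.4071, 0.4979]
ee_rot: [3.137, -0.003, 0.408]
wrist_force: [-0.4, -0.5, -0.3]
width: 0.0644
```

>>> move_arm --increments '[[[0, 0.3, -0.2, 0, 0, 0, 0], [0, 0.6, -0.4, 0, 0, 0, 0], [0, 0.93, -0.64, 0, 0, 0, 0], [0, 0.93, -0.64, 0, 0, 0, 0]]]'

```text
time: 0.85
tool_pos: [0.3387, -0.3113, 0.4944]
ee_rot: [-3.139, -0.002, 0.41]
wrist_force: [-0.5, -0.7, 0.4]
width: 0.0375
```

>>> move_arm --increments '[[[0, 0.3, -0.2, 0, 0, 0, 0], [0, 0.6, -0.4, 0, 0, 0, 0], [0, 0.93, -0.64, 0, 0, 0, 0], [0, 0.93, -0.64, 0, 0, 0, 0]]]'

```text
time: 1.18
tool_pos: [0.3992, -0.2162, 0.4939]
ee_rot: [-3.139, -0.002, 0.411]
wrist_force: [0.0, -0.1, 0.3]
width: 0.0106
```

>>> move_arm --increments '[[[0, 0.3, -0.2, 0, 0, 0, 0], [0, 0.6, -0.4, 0, 0, 0, 0], [0, 0.93, -0.64, 0, 0, 0, 0], [0, 0.93, -0.64, 0, 0, 0, 0]]]'

```text
time: 1.52
tool_pos: [0.4597, -0.1211, 0.4934]
ee_rot: [-3.138, -0.001, 0.411]
wrist_force: [-0.7, -0.6, -0.6]
width: 0.0004
```

```bash
python3 - <<'E'
from h import *
from bench import robot
o=robot.get_obs(); print(o)
p,R=target(.06); print(delta(o,p,R))
E
```

```text
{'time': 1.5167, 'joint_positions': array([-0.37782741, -0.07952221,  1.36385116,  0.00292168,  1.85911606,
        0.78326182]), 'qvel': array([-0.08819228, -0.01553066,  0.01317447, -0.08925701,  0.01594042,
       -0.08992086]), 'joint_torque': array([  1.90863445, -26.76044941, -30.49236417,   0.44718644,
        -0.11395572,   0.54361219]), 'tool_pos': array([ 0.45968771, -0.12109669,  0.49337679]), 'ee_rot': array([-3.13830336e+00, -6.79782299e-04,  4.10534132e-01]), 'wrist_force': array([-0.73115678, -0.60390527, -0.64500136]), 'wrist_torque': array([ 0.00935007,  0.06174547, -0.04780127]), 'width': 0.00036903815741458644}
(array([ 0.924, -0.628,  0.09 ]), array([ 0.004, -0.167,  0.05 ]))
```

>>> move_arm --increments '[[[0, 0.25, -0.17, 0, 0, -0.03, 0.01], [0, 0.5, -0.35, 0, 0, -0.08, 0.025], [0, 0.75, -0.52, 0.03, 0, -0.13, 0.04], [0, 0.924, -0.628, 0.09, 0.004, -0.167, 0.05], [0, 0.924, -0.628, 0.09, 0.004, -0.167, 0.05], [0, 0.924, -0.628, 0.09, 0.004, -0.167, 0.05]]]'

```text
time: 2.02
tool_pos: [0.5188, -0.0313, 0.4837]
ee_rot: [3.139, 0.265, 0.325]
wrist_force: [-0.6, 0.4, -0.1]
width: 0.0003
```

```bash
python3 - <<'E'
from h import *
from bench import robot
for n in ["wrist","top","scene"]:
    cp=robot.camera_params(n)
    im,d=robot.snapshot(n); cv2.imwrite(f"pics/{n}2.png",im[:,:,::-1]); np.savez(f"pics/{n}2.npz",d=d,**cp)
o=robot.get_obs(); print(o['time'],o['tool_pos'],o['ee_rot'],o['wrist_force'])
p,R=target(.06); print(delta(o,p,R))
E
```

```text
2.1667 [ 0.51730295 -0.0322083   0.48614155] [3.1366005  0.26129508 0.32112421] [-0.13032409 -0.4540993  -0.38115657]
(array([ 0.039, -0.046,  0.004]), array([ 0.001, -0.   , -0.006]))
```

View pics/wrist2.png

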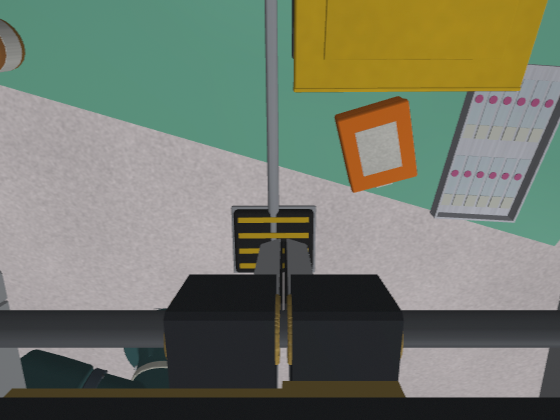

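View pics/scene2.png

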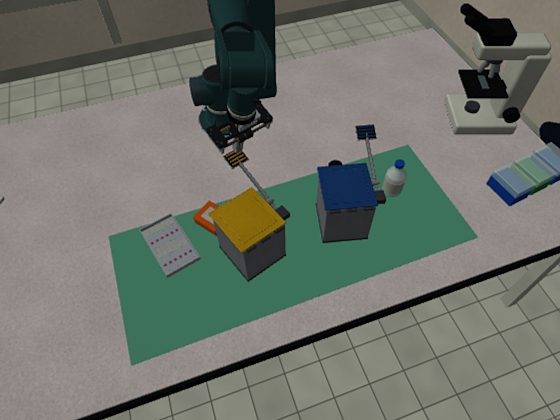

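The wrist picture shows the fingertips above the paddle. The paddle spans (233,207) to (315,272), with its middle near (274,240). I'll check that middle with the wrist depth.

```bash
python3 - <<'E'
from h import *
P=cloud('wrist2'); z=np.load('pics/wrist2.npz')
for u,v in [(240,212),(308,212),(244,235),(306,235),(242,260),(274,228),(250,228),(298,228)]:
    print(u,v,P[v,u].round(4), B.inv().apply(P[v,u]-TOP).round(4))
for n in ([0,0,0],[-.024,.03,.0065],[-.024,-.03,.0065],[.024,.03,-.0065],[.024,-.03,-.0065]):
    c=z['R']@(TOP+B.apply(n))+z['t'];q=z['mtx']@c;print(n,(q[:2]/q[2]).round(1))
m=np.zeros(P.shape[:2],bool);m[204:276,225:250]=1;m&=(P[...,2]>.2)&(P[...,2]<.26)
Q=B.inv().apply(P[m]-TOP);print(Q.min(0).round(4),Q.max(0).round(4))
m[:]=0;m[204:276,300:325]=1;m&=(P[...,2]>.2)&(P[...,2]<.26)
Q=B.inv().apply(P[m]-TOP);print(Q.min(0).round(4),Q.max(0).round(4))
im=cv2.imread('pics/wrist2.png')[190:290,210:350];cv2.imwrite('pics/w2c.png',cv2.resize(im,None,fx=5,fy=5))
E
```

```text
240 212 [ 0.4522 -0.0214  0.2282] [ 0.0253  0.0269 -0.0061]
308 212 [ 0.468  -0.0689  0.2281] [ 0.0248 -0.0233 -0.0062]
244 235 [ 0.4373 -0.0291  0.2337] [ 0.0087  0.0244 -0.0006]
306 235 [ 0.4523 -0.0728  0.2342] [ 0.0087 -0.0218 -0.0001]
242 260 [ 0.4177 -0.0334  0.2379] [-0.0112  0.0267  0.0036]
274 228 [ 0.4495 -0.0487  0.2325] [ 0.0139  0.0019 -0.0018]
250 228 [ 0.4438 -0.0318  0.2325] [ 0.014   0.0197 -0.0018]
298 228 [ 0.4546 -0.0658  0.2314] [ 0.0131 -0.0159 -0.0029]
[0, 0, 0] [276.9 244.9]
[-0.024, 0.03, 0.0065] [238.5 275.7]
[-0.024, -0.03, 0.0065] [316.  275.2]
[0.024, 0.03, -0.0065] [235.9 213.3]
[0.024, -0.03, -0.0065] [317.1 212.7]
[-0.0251  0.0201 -0.0137] [0.0272 0.0343 0.0079]
[-0.024  -0.0297 -0.0156] [ 0.0274 -0.0172  0.0054]
```

View pics/w2c.png

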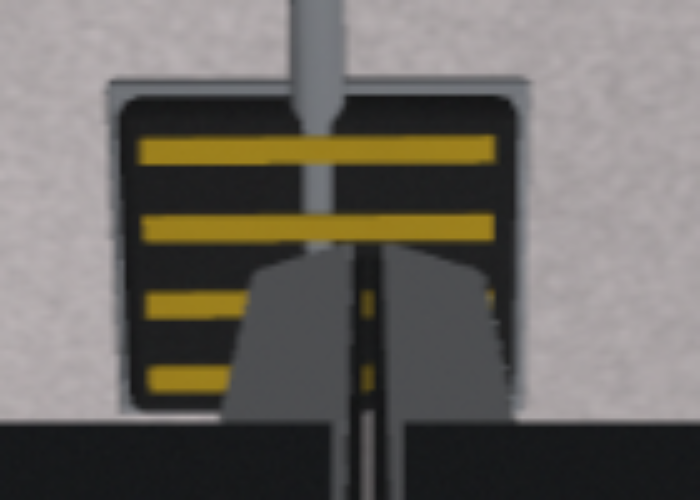

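```bash
sed -i 's/TOP=np.array(.*/TOP=np.array([.4376,-.0532,.2343])/' h.py; python3 - <<'E'
from h import *
from bench import robot
o=robot.get_obs()
for g in (.06,.01,0): print(delta(o,*target(g)))
E
```

```text
(array([ 0.05 , -0.062,  0.001]), array([ 0.001, -0.   , -0.006]))
(array([ 0.05 , -0.063,  0.501]), array([ 0.001, -0.   , -0.006]))
(array([ 0.05 , -0.063,  0.601]), array([ 0.001, -0.   , -0.006]))
```

>>> move_arm --increments '[[[0, 0.05, -0.063, 0.1, 0, 0, -0.006], [0, 0.05, -0.063, 0.2, 0, 0, -0.006], [0, 0.05, -0.063, 0.3, 0, 0, -0.006], [0, 0.05, -0.063, 0.4, 0, 0, -0.006], [0, 0.05, -0.063, 0.48, 0, 0, -0.006], [0, 0.05, -0.063, 0.5, 0, 0, -0.006], [0, 0.05, -0.063, 0.5, 0, 0, -0.006], [0, 0.05, -0.063, 0.5, 0, 0, -0.006]]]'

```text
time: 2.83
tool_pos: [0.5081, -0.0276, 0.4363]
ee_rot: [3.14, 0.262, 0.333]
wrist_force: [0.5, -0.3, 0.8]
width: 0.0005
```

```bash
python3 - <<'E'
from h import *
from bench import robot
cp=robot.camera_params('wrist')
im,d=robot.snapshot('wrist'); np.savez(f"pics/wrist3.npz",d=d,**cp);cv2.imwrite('pics/w3.png',im[:,:,::-1]);cv2.imwrite('pics/w3c.png',cv2.resize(im[190:290,210:350,::-1],None,fx=5,fy=5))
o=robot.get_obs();print(o['time'],o['tool_pos'],o['ee_rot'],o['wrist_force'],o['wrist_torque'])
for g in (.01,0): print(delta(o,*target(g)))
# tip visible edge
z=np.load('pics/wrist3.npz')
R=Ro.from_euler('xyz',o['ee_rot'])
for x in ([.008,0,.1992],[-.008,0,.1992],[0,0,.1992]):
    q=z['mtx']@(z['R']@(o['tool_pos']+R.apply(x))+z['t']);print((q[:2]/q[2]).round(1))
E
```

```text
2.8833 [ 0.50822174 -0.02750298  0.43664342] [3.13939663 0.26125038 0.33282067] [ 0.01376306 -0.07359736  0.11219221] [ 0.04190196 -0.10605288  0.03331225]
(array([-0.009,  0.013,  0.005]), array([ 0.002, -0.   ,  0.001]))
(array([-0.009,  0.013,  0.105]), array([ 0.002, -0.   ,  0.001]))
[282.5 240.1]
[282.5 267. ]
[282.5 253.6]
```

View pics/w3c.png

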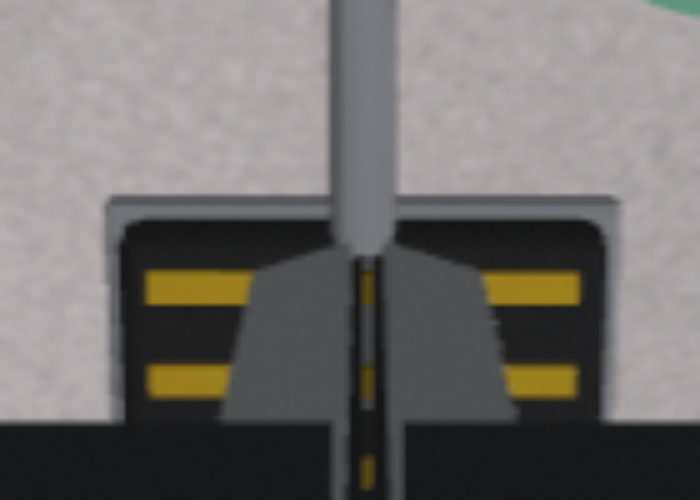

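```bash
python3 - <<'E'
from h import *
from bench import robot
o=robot.get_obs()
z=np.load('pics/wrist3.npz');R=Ro.from_euler('xyz',o['ee_rot'])
print((z['R']@R.as_matrix()).round(3), z['mtx'].round(1), R.inv().apply(-z['R'].T@z['t']-o['tool_pos']))
for x in ([0,0,.1992],[0,0,.2092],[0,0,.26],[.025,0,.2092],[-.025,0,.2092]):
    q=z['mtx']@(z['R']@(o['tool_pos']+R.apply(x))+z['t']);print(x,(q[:2]/q[2]).round(1))
P=cloud('wrist3')
for u,v in [(236,236),(236,250),(236,270),(325,236),(325,250),(325,270),(245,247),(245,257),(283,200)]:print(u,v,P[v,u].round(4),B.inv().apply(P[v,u]-TOP).round(4),R.inv().apply(P[v,u]-o['tool_pos']).round(4))
E
```

```text
[[-0.     1.     0.001]
 [-0.972  0.    -0.233]
 [-0.233 -0.001  0.972]] [[338.5   0.  283.1]
 [  0.  338.5 212.5]
 [  0.    0.    1. ]] [0.06677809 0.00048571 0.01990962]
[0, 0, 0.1992] [282.5 253.6]
[0, 0, 0.2092] [282.6 247.7]
[0, 0, 0.26] [282.7 224.6]
[0.025, 0, 0.2092] [282.5 206.3]
[-0.025, 0, 0.2092] [282.6 286.7]
236 236 [ 0.4514 -0.0179  0.2272] [ 0.0245  0.0289 -0.0071] [ 0.0053 -0.0281  0.2154]
236 250 [ 0.4439 -0.0203  0.2305] [ 0.0166  0.029  -0.0038] [-0.0033 -0.0283  0.2142]
236 270 [ 0.4318 -0.0241  0.2338] [ 0.004   0.0294 -0.0005] [-0.0163 -0.0287  0.2143]
325 236 [ 0.4693 -0.0685  0.2278] [ 0.025  -0.0248 -0.0065] [0.0055 0.0255 0.2148]
325 250 [ 0.4626 -0.0707  0.2324] [ 0.018  -0.0247 -0.0019] [-0.0025  0.0255  0.2122]
325 270 [ 0.45   -0.0757  0.2343] [ 0.0044 -0.0253 -0.    ] [-0.0161  0.026   0.2138]
245 247 [ 0.4482 -0.0248  0.2312] [ 0.0193  0.0234 -0.0031] [-0.0009 -0.0226  0.2129]
245 257 [ 0.4414 -0.0268  0.2315] [ 0.0122  0.0237 -0.0028] [-0.0078 -0.0229  0.2144]
283 200 [ 0.4815 -0.0375  0.2228] [ 0.0466  0.0005 -0.0115] [0.0277 0.0003 0.214 ]
```

View pics/w3.png

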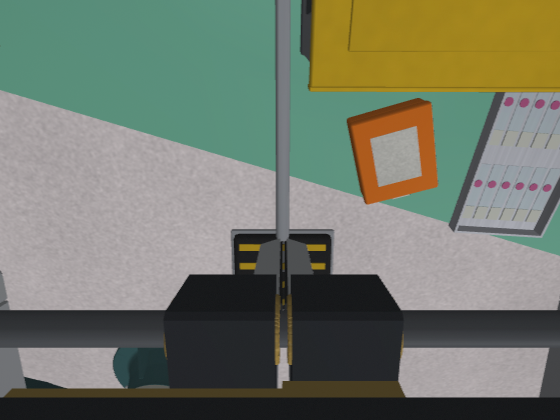

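The check was useful: the tips sit 19 mm too far toward the bin. My pivot offset wrongly included the extra 20 mm, so I'll fix that.

```bash
sed -i 's/-.1918,0,.0543/-.1718,0,.0543/' h.py; python3 - <<'E'
from h import *
from bench import robot
o=robot.get_obs()
for g in (.015,.01,0): print(target(g)[0],delta(o,*target(g)))
E
```

```text
[ 0.49002233 -0.03514954  0.44121615] (array([-0.202,  0.013,  0.007]), array([ 0.002, -0.   ,  0.001]))
[ 0.48879874 -0.03557086  0.43638652] (array([-0.202,  0.013,  0.057]), array([ 0.002, -0.   ,  0.001]))
[ 0.48635156 -0.03641349  0.42672726] (array([-0.202,  0.012,  0.157]), array([ 0.002, -0.   ,  0.001]))
```

>>> move_arm --increments '[[[0, -0.06, 0.005, 0, 0, 0, 0], [0, -0.12, 0.005, 0, 0, 0, 0], [0, -0.18, 0.005, 0.0, 0, 0, 0], [0, -0.2, 0.005, 0.03, 0, 0, 0], [0, -0.2, 0.005, 0.05, 0, 0, 0], [0, -0.2, 0.005, 0.05, 0, 0, 0]]]'

```text
time: 3.38
tool_pos: [0.4885, -0.0348, 0.436]
ee_rot: [3.14, 0.263, 0.333]
wrist_force: [-0.2, -0.6, -1.1]
width: 0.0007
```

```bash
python3 - <<'E'
from h import *
from bench import robot
cp=robot.camera_params('wrist')
im,d=robot.snapshot('wrist'); np.savez(f"pics/wrist4.npz",d=d,**cp);cv2.imwrite('pics/w4.png',im[:,:,::-1]);cv2.imwrite('pics/w4c.png',cv2.resize(im[170:290,210:350,::-1],None,fx=5,fy=5))
o=robot.get_obs();print(o['time'],o['tool_pos'],o['ee_rot'],o['wrist_force'],o['wrist_torque'])
print(delta(o,*target(0)))
R=Ro.from_euler('xyz',o['ee_rot'])
P=cloud('wrist4')
for u,v in [(236,206),(236,220),(236,250),(325,206),(325,220),(325,250)]:print(u,v,P[v,u].round(4),B.inv().apply(P[v,u]-TOP).round(4),R.inv().apply(P[v,u]-o['tool_pos']).round(4))
z=np.load('pics/wrist4.npz')
for x in ([0,0,.1992],[0,0,.2092],[.025,-.03,.2092],[-.025,.03,.2092]):
    q=z['mtx']@(z['R']@(o['tool_pos']+R.apply(x))+z['t']);print(x,(q[:2]/q[2]).round(1))
E
```

```text
3.4333 [ 0.4887123  -0.03471413  0.43609543] [3.14010996 0.262648   0.33293798] [ 0.60206318 -0.51338185 -0.67643906] [ 0.02000745 -0.10271403  0.03146338]
(array([-0.003,  0.008,  0.098]), array([0.001, 0.001, 0.001]))
236 206 [ 0.4524 -0.0196  0.2287] [ 0.0249  0.027  -0.0056] [ 0.0254 -0.0265  0.2078]
236 220 [ 0.4448 -0.0219  0.231 ] [ 0.017   0.0272 -0.0033] [ 0.0172 -0.0267  0.2077]
236 250 [ 0.4274 -0.0272  0.2349] [-0.0012  0.0279  0.0006] [-0.0013 -0.0275  0.2087]
325 206 [ 0.4684 -0.0678  0.2277] [ 0.0244 -0.0238 -0.0066] [0.0252 0.0243 0.2091]
325 220 [ 0.4616 -0.0702  0.2311] [ 0.0171 -0.0239 -0.0032] [0.0172 0.0244 0.2077]
325 250 [ 0.4448 -0.0766  0.2354] [-0.0008 -0.0245  0.0011] [-0.0011  0.025   0.2082]
[0, 0, 0.1992] [282.5 253.5]
[0, 0, 0.2092] [282.6 247.6]
[0.025, -0.03, 0.2092] [230.2 206.2]
[-0.025, 0.03, 0.2092] [331.9 286.6]
```

View pics/w4c.png

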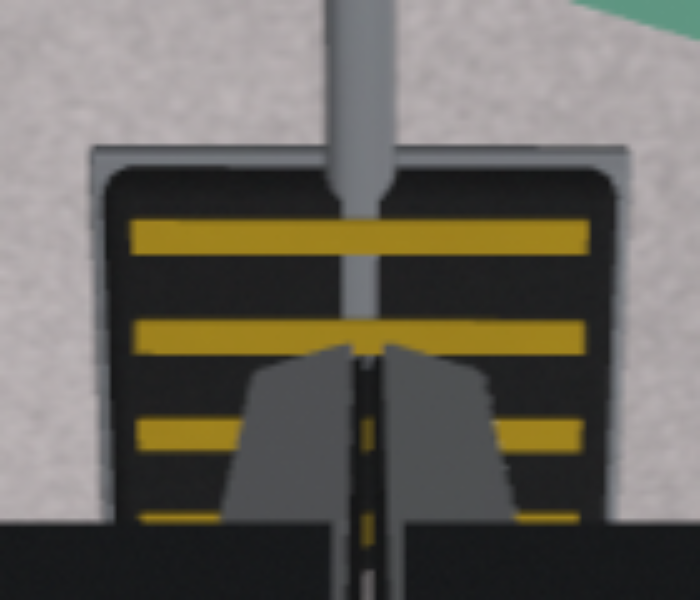

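>>> move_arm --increments '[[[0, 0, 0, 0.02, 0, 0, 0], [0, 0, 0, 0.04, 0, 0, 0], [0, 0, 0, 0.055, 0, 0, 0], [0, 0, 0, 0.065, 0, 0, 0], [0, 0, 0, 0.075, 0, 0, 0], [0, 0, 0, 0.08, 0, 0, 0]]]'

```text
time: 3.93
tool_pos: [0.4869, -0.0354, 0.4284]
ee_rot: [3.14, 0.263, 0.333]
wrist_force: [0.2, 0.4, 0.1]
width: 0.0006
```

```bash
python3 - <<'E'
from h import *
from bench import robot
o=robot.get_obs();print(o['time'],o['tool_pos'],o['ee_rot'],o['wrist_force']);print(delta(o,*target(0)))
p=np.array([.18,0,.2072])
for t in np.deg2rad([.25,.5,1,1.5,2,2.5,3,3.5,4,5]):
    print(np.rad2deg(t).round(2),((p-Ro.from_rotvec([0,t,0]).apply(p))/.1).round(4),(t/(np.pi/2)).round(4))
E
```

```text
3.9333 [ 0.48694883 -0.03536251  0.42843077] [3.14003475 0.26265051 0.33305804] [0.18512779 0.39471651 0.09680721]
(array([-0.004,  0.008,  0.019]), array([0.001, 0.001, 0.001]))
0.25 [-0.009   0.      0.0079] 0.0028
0.5 [-0.018   0.      0.0158] 0.0056
1.0 [-0.0359  0.      0.0317] 0.0111
1.5 [-0.0536  0.      0.0478] 0.0167
2.0 [-0.0712  0.      0.0641] 0.0222
2.5 [-0.0887  0.      0.0805] 0.0278
3.0 [-0.106  0.     0.097] 0.0333
3.5 [-0.1231  0.      0.1138] 0.0389
4.0 [-0.1402  0.      0.1306] 0.0444
5.0 [-0.1737  0.      0.1648] 0.0556
```

>>> move_arm --increments '[[[0, 0, 0, 0.003, 0, 0, 0], [0, 0, 0, 0.006, 0, 0, 0], [0, 0, 0, 0.01, 0, 0, 0], [0, 0, 0, 0.013, 0, 0, 0], [0, 0, 0, 0.016, 0, 0, 0], [0, 0, 0, 0.018, 0, 0, 0]]]'

```text
time: 4.43
tool_pos: [0.4865, -0.0355, 0.4273]
ee_rot: [3.14, 0.262, 0.333]
wrist_force: [-0.1, 1.0, 1.2]
width: 0.0006
```

>>> move_arm --increments '[[[0, -0.004, 0, 0.004, 0, 0.001, 0], [0, -0.011, 0, 0.01, 0, 0.0033, 0], [0, -0.022, 0, 0.019, 0, 0.0067, 0], [0, -0.0359, 0, 0.0317, 0, 0.0111, 0], [0, -0.05, 0, 0.0446, 0, 0.0156, 0], [0, -0.068, 0, 0.061, 0, 0.0211, 0], [0, -0.087, 0, 0.079, 0, 0.0272, 0], [0, -0.106, 0, 0.097, 0, 0.0333, 0]]]'

```text
time: 5.1
tool_pos: [0.4742, -0.0395, 0.4231]
ee_rot: [3.138, 0.205, 0.333]
wrist_force: [-0.5, 2.4, 11.0]
width: 0.0006
```

```bash
python3 - <<'E'
from h import *
from bench import robot
o=robot.get_obs();print(o['time'],o['wrist_force'],o['wrist_torque'])
for t in (2,2.5,3,3.5): print(t,delta(o,*target(0,np.deg2rad(t))))
im,d=robot.snapshot('scene');cv2.imwrite('pics/s5.png',cv2.resize(im[120:290,150:320,::-1],None,fx=3.5,fy=3.5,interpolation=2))
E
```

```text
5.1 [-0.49583722  2.44853212 10.98996004] [ 0.23631738  0.42480952 -0.0777444 ]
2 (array([ 0.041,  0.01 , -0.001]), array([ 0.002, -0.014,  0.001]))
2.5 (array([0.022, 0.01 , 0.014]), array([ 0.002, -0.008,  0.001]))
3 (array([0.004, 0.01 , 0.03 ]), array([ 0.002, -0.003,  0.001]))
3.5 (array([-0.014,  0.01 ,  0.046]), array([0.002, 0.003, 0.001]))
```

View pics/s5.png

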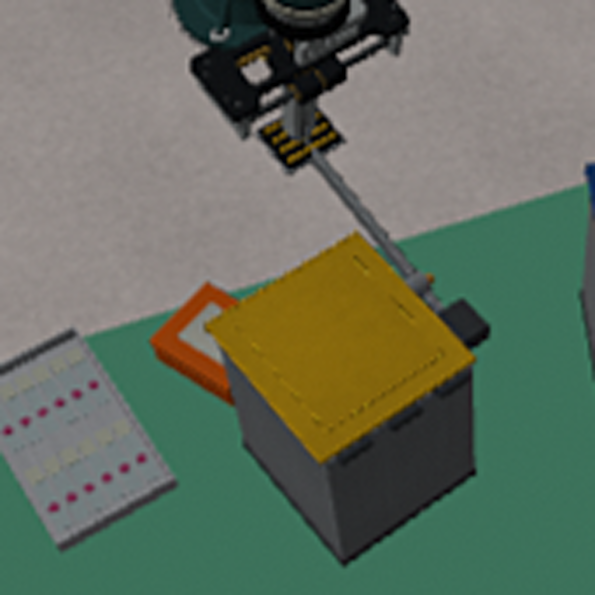

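>>> move_arm --increments '[[[0, -0.018, 0, 0.0158, 0, 0.0056, 0], [0, -0.0359, 0, 0.0317, 0, 0.0111, 0], [0, -0.0536, 0, 0.0478, 0, 0.0167, 0], [0, -0.0712, 0, 0.0641, 0, 0.0222, 0], [0, -0.0887, 0, 0.0805, 0, 0.0278, 0], [0, -0.106, 0, 0.097, 0, 0.0333, 0], [0, -0.1231, 0, 0.1138, 0, 0.0389, 0], [0, -0.1402, 0, 0.1306, 0, 0.0444, 0]]]'

```text
time: 5.82
tool_pos: [0.4585, -0.0449, 0.4135]
ee_rot: [3.138, 0.136, 0.333]
wrist_force: [-0.4, 2.3, 12.2]
width: 0.0004
```

>>> move_arm --increments '[[[0, -0.018, 0, 0.0158, 0, 0.0056, 0], [0, -0.0359, 0, 0.0317, 0, 0.0111, 0], [0, -0.0536, 0, 0.0478, 0, 0.0167, 0], [0, -0.0712, 0, 0.0641, 0, 0.0222, 0], [0, -0.0887, 0, 0.0805, 0, 0.0278, 0], [0, -0.106, 0, 0.097, 0, 0.0333, 0], [0, -0.1231, 0, 0.1138, 0, 0.0389, 0], [0, -0.1402, 0, 0.1306, 0, 0.0444, 0]]]'

```text
time: 6.48
tool_pos: [0.4436, -0.0501, 0.4023]
ee_rot: [3.138, 0.067, 0.333]
wrist_force: [-2.5, 1.8, 11.2]
width: 0.0003
```

```bash
python3 - <<'E'
from h import *
from bench import robot
o=robot.get_obs();print(o['time'],o['wrist_force'],o['wrist_torque'])
for t in (9,10,11): print(t,delta(o,*target(0,np.deg2rad(t))))
im,d=robot.snapshot('scene');cv2.imwrite('pics/s6.png',cv2.resize(im[120:290,150:320,::-1],None,fx=3.5,fy=3.5,interpolation=2))
E
```

```text
6.4833 [-2.48160449  1.76970805 11.17111677] [ 0.22302726  0.58141028 -0.03783398]
9 (array([ 0.076,  0.01 , -0.031]), array([ 0.002, -0.024,  0.001]))
10 (array([ 0.039,  0.01 , -0.001]), array([ 0.002, -0.013,  0.001]))
11 (array([0.002, 0.009, 0.03 ]), array([ 0.002, -0.002,  0.001]))
```

View pics/s6.png

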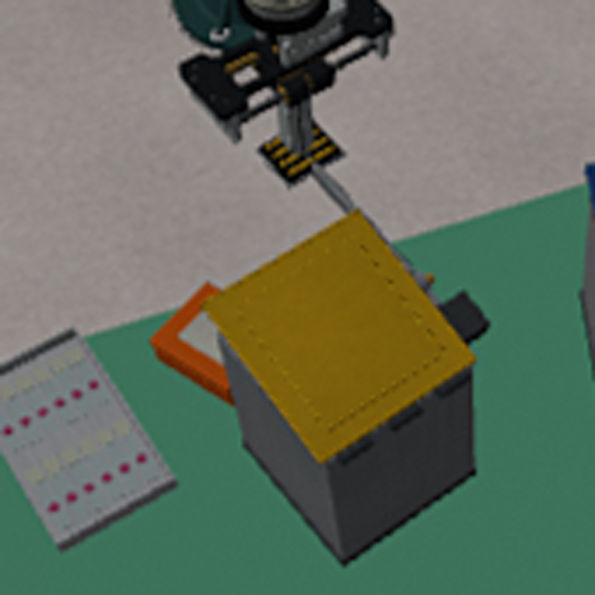

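The lid has risen and the tips are still on the middle of the paddle. I'll keep going.

>>> move_arm --increments '[[[0, -0.018, 0, 0.0158, 0, 0.0056, 0], [0, -0.0359, 0, 0.0317, 0, 0.0111, 0], [0, -0.0536, 0, 0.0478, 0, 0.0167, 0], [0, -0.0712, 0, 0.0641, 0, 0.0222, 0], [0, -0.0887, 0, 0.0805, 0, 0.0278, 0], [0, -0.106, 0, 0.097, 0, 0.0333, 0], [0, -0.1231, 0, 0.1138, 0, 0.0389, 0], [0, -0.1402, 0, 0.1306, 0, 0.0444, 0]]]'

```text
time: 7.2
tool_pos: [0.4295, -0.0551, 0.3897]
ee_rot: [3.139, -0.002, 0.333]
wrist_force: [-1.9, 2.0, 9.4]
width: 0.0006
```

>>> move_arm --increments '[[[0, -0.018, 0, 0.0158, 0, 0.0056, 0], [0, -0.0359, 0, 0.0317, 0, 0.0111, 0], [0, -0.0536, 0, 0.0478, 0, 0.0167, 0], [0, -0.0712, 0, 0.0641, 0, 0.0222, 0], [0, -0.0887, 0, 0.0805, 0, 0.0278, 0], [0, -0.106, 0, 0.097, 0, 0.0333, 0], [0, -0.1231, 0, 0.1138, 0, 0.0389, 0], [0, -0.1402, 0, 0.1306, 0, 0.0444, 0]]]'

```text
time: 7.87
tool_pos: [0.4163, -0.0597, 0.3759]
ee_rot: [3.139, -0.071, 0.334]
wrist_force: [-3.4, 0.2, 7.6]
width: 0.0004
```

>>> move_arm --increments '[[[0, -0.018, 0, 0.0158, 0, 0.0056, 0], [0, -0.0359, 0, 0.0317, 0, 0.0111, 0], [0, -0.0536, 0, 0.0478, 0, 0.0167, 0], [0, -0.0712, 0, 0.0641, 0, 0.0222, 0], [0, -0.0887, 0, 0.0805, 0, 0.0278, 0], [0, -0.106, 0, 0.097, 0, 0.0333, 0], [0, -0.1231, 0, 0.1138, 0, 0.0389, 0], [0, -0.1402, 0, 0.1306, 0, 0.0444, 0]]]'

```text
time: 8.53
tool_pos: [0.404, -0.064, 0.362]
ee_rot: [3.139, -0.141, 0.334]
wrist_force: [-3.5, 0.7, 7.8]
width: 0.0002
```

```bash
python3 - <<'E'
from h import *
from bench import robot
o=robot.get_obs();print(o['time'],o['wrist_force'],o['wrist_torque'],o['joint_positions'])
for t in (21,22,23): print(t,delta(o,*target(0,np.deg2rad(t))))
im,d=robot.snapshot('scene');cv2.imwrite('pics/s7.png',cv2.resize(im[120:290,150:320,::-1],None,fx=3.5,fy=3.5,interpolation=2))
E
```

```text
8.5333 [-3.47674943  0.72063331  7.81405549] [0.23750351 0.53381547 0.02070194] [-0.32745638 -0.26677108  1.78405498  0.08442534  1.51160997  0.90940192]
21 (array([ 0.071,  0.008, -0.043]), array([ 0.001, -0.023,  0.001]))
22 (array([ 0.034,  0.007, -0.013]), array([ 0.001, -0.012,  0.001]))
23 (array([-0.003,  0.007,  0.018]), array([ 0.001, -0.001,  0.001]))
```

View pics/s7.png

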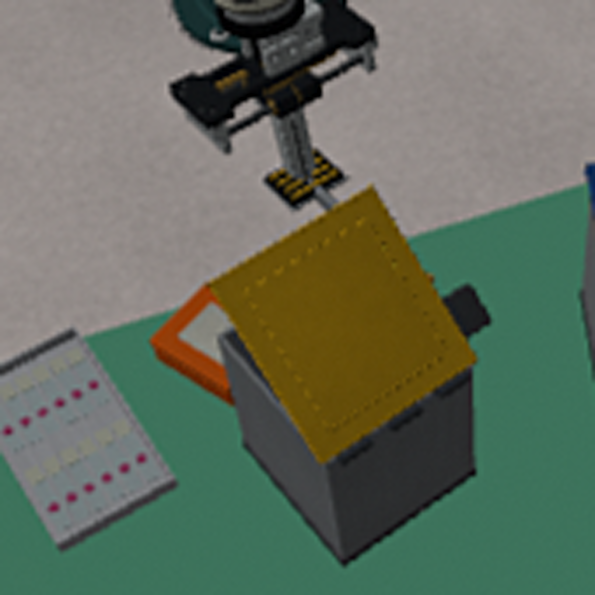

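>>> move_arm --increments '[[[0, -0.018, 0, 0.0158, 0, 0.0056, 0], [0, -0.0359, 0, 0.0317, 0, 0.0111, 0], [0, -0.0536, 0, 0.0478, 0, 0.0167, 0], [0, -0.0712, 0, 0.0641, 0, 0.0222, 0], [0, -0.0887, 0, 0.0805, 0, 0.0278, 0], [0, -0.106, 0, 0.097, 0, 0.0333, 0], [0, -0.1231, 0, 0.1138, 0, 0.0389, 0], [0, -0.1402, 0, 0.1306, 0, 0.0444, 0]]]'

```text
time: 9.25
tool_pos: [0.3926, -0.068, 0.3468]
ee_rot: [3.139, -0.21, 0.334]
wrist_force: [-2.0, 1.6, 6.8]
width: 0.0007
```

>>> move_arm --increments '[[[0, -0.018, 0, 0.0158, 0, 0.0056, 0], [0, -0.0359, 0, 0.0317, 0, 0.0111, 0], [0, -0.0536, 0, 0.0478, 0, 0.0167, 0], [0, -0.0712, 0, 0.0641, 0, 0.0222, 0], [0, -0.0887, 0, 0.0805, 0, 0.0278, 0], [0, -0.106, 0, 0.097, 0, 0.0333, 0], [0, -0.1231, 0, 0.1138, 0, 0.0389, 0], [0, -0.1402, 0, 0.1306, 0, 0.0444, 0]]]'

```text
time: 9.92
tool_pos: [0.3822, -0.0716, 0.3308]
ee_rot: [3.139, -0.279, 0.334]
wrist_force: [-3.4, -0.2, 6.0]
width: 0.0007
```

>>> move_arm --increments '[[[0, -0.014, 0, 0.0126, 0, 0.0044, 0], [0, -0.027, 0, 0.024, 0, 0.0083, 0], [0, -0.0359, 0, 0.0317, 0, 0.0111, 0], [0, -0.0536, 0, 0.0478, 0, 0.0167, 0], [0, -0.0625, 0, 0.056, 0, 0.0194, 0], [0, -0.0712, 0, 0.0641, 0, 0.0222, 0], [0, -0.08, 0, 0.0723, 0, 0.025, 0], [0, -0.0887, 0, 0.0805, 0, 0.0278, 0]]]'

```text
time: 10.58
tool_pos: [0.3763, -0.0737, 0.3205]
ee_rot: [3.139, -0.323, 0.334]
wrist_force: [-3.7, 0.8, 6.2]
width: 0.0009
```

```bash
python3 - <<'E'
from h import *
from bench import robot
o=robot.get_obs();print(o['time'],o['wrist_force'],o['wrist_torque'])
for t in (33,34,35): print(t,delta(o,*target(0,np.deg2rad(t))))
E
```

```text
10.5833 [-3.74600726  0.84958661  6.22640087] [0.21096237 0.50343038 0.09546243]
33 (array([ 0.015,  0.006, -0.005]), array([ 0.001, -0.005,  0.002]))
34 (array([-0.021,  0.006,  0.027]), array([0.001, 0.006, 0.002]))
35 (array([-0.057,  0.006,  0.059]), array([0.001, 0.017, 0.002]))
```

Next is the last stretch, slowly, until the force rises at the stop.

>>> move_arm --increments '[[[0, -0.006, 0, 0.008, 0, 0.002, 0], [0, -0.012, 0, 0.016, 0, 0.0045, 0], [0, -0.02, 0, 0.024, 0, 0.0065, 0], [0, -0.027, 0, 0.032, 0, 0.009, 0], [0, -0.036, 0, 0.04, 0, 0.011, 0], [0, -0.042, 0, 0.047, 0, 0.013, 0], [0, -0.05, 0, 0.054, 0, 0.015, 0], [0, -0.056, 0, 0.06, 0, 0.017, 0]]]'

```text
time: 11.25
tool_pos: [0.3731, -0.0748, 0.313]
ee_rot: [3.139, -0.35, 0.334]
wrist_force: [-3.8, 0.1, 5.6]
width: 0.0002
```

>>> move_arm --increments '[[[0, 0, 0, 0.005, 0, 0, 0], [0, 0, 0, 0.01, 0, 0, 0], [0, 0, 0, 0.015, 0, 0, 0], [0, 0, 0, 0.02, 0, 0, 0], [0, 0, 0, 0.025, 0, 0, 0], [0, 0, 0, 0.03, 0, 0, 0], [0, 0, 0, 0.03, 0, 0, 0], [0, 0, 0, 0.03, 0, 0, 0]]]'

```text
time: 11.92
tool_pos: [0.3737, -0.0746, 0.312]
ee_rot: [3.138, -0.348, 0.336]
wrist_force: [-11.9, 0.1, 15.2]
width: 0.0002
```

```bash
python3 - <<'E'
from h import *
from bench import robot
o=robot.get_obs();print(o['time'],o['wrist_force'],o['wrist_torque'])
for t in (34,35,36): print(t,delta(o,*target(0,np.deg2rad(t))))
for n in ('scene','wrist'):
    cp=robot.camera_params(n);im,d=robot.snapshot(n);cv2.imwrite(f'pics/{n}8.png',im[...,::-1]);np.savez(f'pics/{n}8.npz',d=d,**cp)
    if n=='scene': cv2.imwrite('pics/s8.png',cv2.resize(im[120:290,150:320,::-1],None,fx=3.5,fy=3.5,interpolation=2))
im=cv2.imread('pics/scene8.png').astype(int);P=cloud('scene8')
I=(im[...,2]>70)&(im[...,0]<.4*im[...,2])&(im[...,1]>.6*im[...,2])&(P[...,2]>.19)&(P[...,0]>.5)
k,l,st,ce=cv2.connectedComponentsWithStats(I.astype(np.uint8)); j=1+st[1:,4].argmax();Q=P[l==j]
V=np.linalg.svd(Q-Q.mean(0),full_matrices=False)[2][2];print(st[j],V,np.rad2deg(np.arccos(abs(V[2]))),Q[:,2].max())
E
```

```text
11.9167 [-11.90366408   0.13243797  15.22229889] [0.2841492  1.41857727 0.30823935]
34 (array([ 0.032,  0.006, -0.044]), array([ 0.001, -0.011,  0.002]))
35 (array([-0.004,  0.006, -0.013]), array([0.001, 0.   , 0.002]))
36 (array([-0.04 ,  0.006,  0.018]), array([0.001, 0.011, 0.002]))
[ 213  172   73   80 3227] [0.71108463 0.24414549 0.65935698] 48.74914890579162 0.32930803098535544
```

View pics/s8.png

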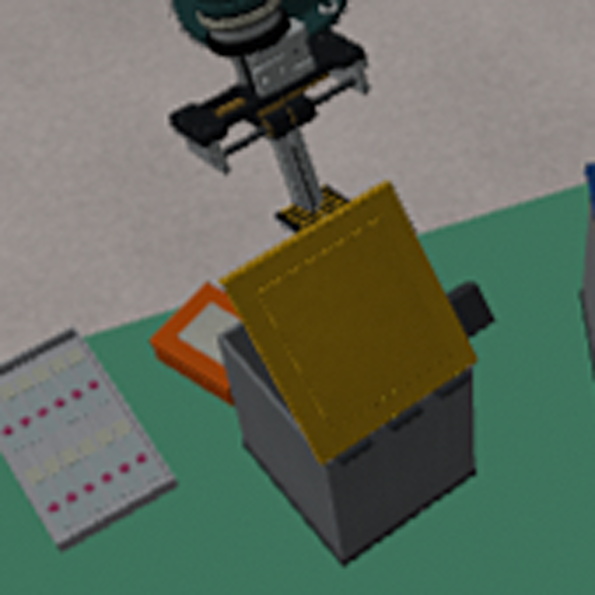

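View pics/wrist8.png

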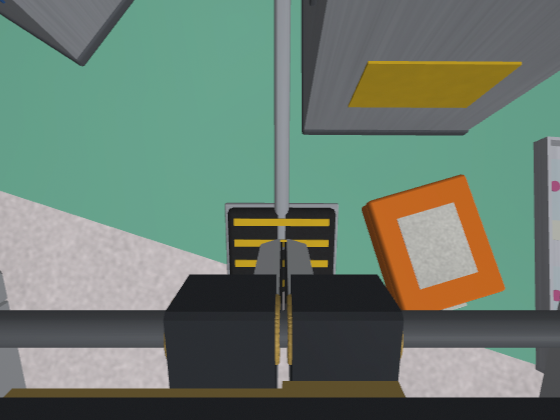

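The lid measures about 49° (0.87 rad is 49.8°). Force along the tool rose from about 7 N to 19 N with no further motion, so the lever is on its stop. I'll hold and recheck.

>>> move_arm --increments '[[[0, 0, 0, 0.003, 0, 0, 0], [0, 0, 0, 0.005, 0, 0, 0], [0, 0, 0, 0.005, 0, 0, 0], [0, 0, 0, 0.005, 0, 0, 0], [0, 0, 0, 0.005, 0, 0, 0], [0, 0, 0, 0.005, 0, 0, 0], [0, 0, 0, 0.005, 0, 0, 0], [0, 0, 0, 0.005, 0, 0, 0]]]'

```text
time: 12.68
tool_pos: [0.3738, -0.0745, 0.3119]
ee_rot: [3.138, -0.348, 0.336]
wrist_force: [-13.8, 0.7, 17.1]
width: 0.0005
```

```bash
python3 - <<'E'
from h import *
from bench import robot
im,d=robot.snapshot('scene');cv2.imwrite('pics/scene9.png',im[...,::-1]);np.savez('pics/scene9.npz',d=d,**robot.camera_params('scene'))
o=robot.get_obs();print(o['time'],o['tool_pos'],o['wrist_force'])
im=cv2.imread('pics/scene9.png').astype(int);P=cloud('scene9')
I=(im[...,2]>70)&(im[...,0]<.4*im[...,2])&(im[...,1]>.6*im[...,2])&(P[...,2]>.19)&(P[...,0]>.5)
k,l,st,ce=cv2.connectedComponentsWithStats(I.astype(np.uint8)); j=1+st[1:,4].argmax();Q=P[l==j]
V=np.linalg.svd(Q-Q.mean(0),full_matrices=False)[2][2];print(np.rad2deg(np.arccos(abs(V[2]))))
# any change elsewhere vs first image
a=cv2.imread('pics/scene1.png').astype(int);D=(abs(a-im).max(2)>40);
for nm,(x0,y0,x1,y1) in dict(tray=(135,205,202,280),box=(190,198,216,240),blue=(310,160,380,245),blup=(355,120,378,142),bottle=(383,155,410,200),jar=(327,158,345,166)).items(): print(nm,D[y0:y1,x0:x1].sum())
E
```

```text
12.7333 [ 0.37378791 -0.07450416  0.31189546] [-13.05160407   0.58703121  16.79850334]
48.69719128190947
tray 0
box 75
blue 0
blup 0
bottle 0
jar 0
```

```bash
python3 -c "
from bench import robot
robot.close_job()"
```

```text
the job is handed in; nothing more can be done
```

The yellow lid is open, and I handed the job in at about 12.7 s with the closed fingertips still holding the paddle down. I pressed on the middle of the paddle, turning the tool with the lever at about 6 deg/s or less until it reached its stop.

**Last checks:**
- **Lever:** pushing 3 mm further raised the force along the tool from about 7 to 19 N with almost no motion. It then held steady at about 21 N.
- **Lid:** it measured 48.7°, unchanged over the hold. The nominal fully open angle is about 49.8°, and I put the 1° gap down to calibration error.
- **Fingertips:** the last wrist picture shows them in the middle of the paddle.
- **Surroundings:** the blue bin, jar, bottle and tray show no change in the pictures.
- **Orange box:** the change check flagged 75 pixels in its region. Its corner has not moved, so I take this to be the lid's edge crossing the view, but I did not check further.

During the approach, my first target was about 20 mm too far toward the bin because of an error in my pivot offset. I caught it in the wrist camera and fixed it before touching the paddle.

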